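Close up the pad holder, then lift the polishing compound with the tongs

TASK

Push the loose grey pad holder (the one with the orange polishing disc) squarely up against the grey compound tray, so that the gap between them is closed along the whole edge. Then pick up the green stub of polishing compound from the tray with the tongs, never touching it with your own fingers, and finish while still holding it in the tongs, clearly lifted above the middle of the orange disc; do not put it down. Leave the polisher, the white jar and the two brushes where they are.

Things in the scene. Friction and masses are not known exactly. Their poses are not given: they have to be found in the camera images.
- tray: Compound tray: flat grey plastic block with a thin steel plate on top, fixed to the worktop, 110 (x) x 90 (y) x 20 (z) mm. Origin: centre of its underside, on the worktop (z = 0). Its +y side face, 45 mm from the origin, is the one the pad holder butts against. Position and yaw vary.
- holder: Pad holder: loose grey block 110 (x) x 100 (y) x 20 mm, 0.35 kg, on the worktop at the tray's +y side, slightly skewed, with a gap of 25 to 55 mm. A hard orange disc, 80 mm across, 12 mm thick, is fixed on its top centre. Origin: centre of its underside; when flush, at y = +95 mm, x about 0 in the tray's frame, axes parallel. It slides when pushed on its far (+y) side.
- pad_top (a point): Middle of the orange disc's top face, 32 mm above the worktop.
- stub: Green stub of solid polishing compound: upright cylinder, 30 mm diameter, 32 mm tall, about 35 g, standing on the tray's top (20 mm above the worktop). Origin: centre of its underside.
- tongs: Spring tongs, 0.1 kg, lying on edge: two upright strips run along the tongs' +x from the pivot, spread in +-y, 195 mm long. Origin: underside, on the pivot's axis; z up. Black grip panels at x = 58 to 102 mm, 34 mm tall from the underside, 56 mm over their outsides at rest. Red tips at x = 150 to 195 mm, 20 mm tall, at rest 64 mm apart inside, 76 mm outside.
- tongs_grip (a point): Middle between the two black grip panels, 80 mm from the pivot along the tongs' x, 22 mm above their underside, near the centre of mass: squeeze here along the tongs' y. About 6 N on each panel starts to close them and is enough to carry them; about 10 N closes the tips to 30 mm (panels then 41 mm over their outsides); 20 to 50 N holds a thing firmly.
- tongs_tips (a point): Middle between the two red tips, 178 mm from the pivot along the tongs' x, 10 mm above the tongs' underside: where the thing to pick should be.
- tongs_left (a joint): How far each tongs arm has swung in (rad; both arms move alike): 0 at rest (tips 64 mm apart), about 0.03 tips 53 mm apart, about 0.094 closed on a 30 mm thing, 0.17 at its stop (tips almost touching). Sprung open.
- polisher: Compact cordless polisher with a red button, about 196 x 76 x 116 mm, bystander. Origin: under its round pad, on the worktop; the body runs to its +x.
- jar: Lidded white ceramic jar, 92 mm diameter, 117 mm tall, bystander. Origin: centre of its underside.
- brush_a: Nylon detailing brush with blue handle, about 150 mm long, lying on the worktop beyond the tray, bystander.
- brush_b: Nylon detailing brush with black handle, about 150 mm long, lying on the worktop beyond the tray, bystander.

How it is judged:
By the outcome, as a careful person would: the job done as asked, in the order asked, and still so for the second after the job is handed in, while the arm keeps its last pose, push and grip.
It also fails if it takes over 54 s, if anything falls off the work surface, if the arm or the gripper's body presses on something with over 40 N, if the wrist force passes 120 N, or if a joint passes its speed limit or range.

ROBOT

A 6-joint arm with a two-finger parallel gripper is mounted at the origin on the work surface. World frame = base frame: x ahead of the robot, y to its left, z up, the work surface at z = 0. Lengths are in mm, angles in rad, forces in N, time in s.
With the tool pointing down it reaches from about 350 to 875 mm from the base axis. Payload 4.2 kg.
Tool frame: the origin (TCP) lies at the very end of the fingers, on their centre line; the grasp point (between the pads) lies 19 mm behind it; z points along the fingers, y is the line along which they close (so a half turn about z gives the same grasp; the last joint's range is limited). The gripper opens to 85 mm and grips with 20 to 120 N. Pads are 22 mm wide; open, the fingers measure 114 mm over their backs; the gripper's body (76 mm by 85 mm) begins 54 mm behind the grasp point. The pads swing forward as they close: fully open they stand 13 mm farther back than shut.
Start: joints at [-1.063, 0.385, 0.008, 0, -1.194, -0.259], TCP at [153.918, -605.73, 231.312] pointing down, gripper open.
Joint ranges: [-3.14, 3.14], [-1.21, 2.06], [-1.07, 1.41], [-3.16, 2.05], [-2.99, -0.16], [-3.1, 3.1]. Speed limits (rad/s): [2.79, 2.79, 3.14, 3.14, 3.14, 3.14].

INTERFACE

Orientations are given as a unit quaternion [x, y, z, w].
In Python, from bench import arm gives the robot as it stands.
- The arm moves only by the tool servo_tool, never from a script. Its argument "rows" is a list that holds one entry, the list of rows, each a list of 7 numbers: the finger opening in mm, from 0 to 85.4, then the shift along the tool's x, y, z in mm, then the turn, a rotation vector about the tool's x, y, z in rad. A call has 1 to 10 rows; each row is the pose to reach, as a shift and turn from the pose commanded when the call began, along the tool's axes at that moment; what a row does not reach only later rows make up. A row lasts 1/8 s, in which the tool goes at most 62.5 mm and 10.7 degrees, less where a joint would pass 70% of its speed; a pose out of reach is approached as far as the arm can. A call with a gripper value outside its range is refused whole. The fingers move at their own pace and stop on an object; the grip force is fixed at half the most. Time passes only in rows, so rows that repeat a pose let the fingers close. It gives the time, the measured TCP pose, the force, the opening and the grip force at its end, in the units of the state.
- arm.read_state(): the state, without advancing time (a new reading comes with each control period).
- arm.get_image(name): name is "side" or "top"; returns the picture (420x560x3 uint8, red, green, blue); there is no depth.
- arm.camera_params(name): a dict with "intrinsics" (3x3 intrinsics, pixels), "R" (3x3) and "t" (3): a world point X has camera coordinates R X + t. Camera axes: x right, y down, z forward; pixel columns grow to the right and rows downward; lengths in mm; the calibration is good to about 2 mm. A picture is of the moment at which its call begins. camera_params takes no time and is no camera call.
- arm.job_done(): hands the job in; it is judged then, once.
The state is a dict: "clock": time; "joints": joint angles; "joint_vel": joint speeds; "joint_efforts": joint torques, N m; "position": TCP position; "ee_rot": TCP orientation; "contact_force": force on the tool from outside, world axes, zero at the start; "wrist_torque": the same for the moment, N m; "gripper_width": finger opening in mm; "grasp_force": force on a finger pad.
Only numpy, scipy, OpenCV 4.12 (cv2) and the standard library are available. Lean on these libraries where they do the work, as an engineer would, in place of code of your own. Each camera call takes 0.05 s, during which the arm holds its last target. There are 200 camera calls.

## Working session

There is one attempt and no reset: what is moved stays moved. The work goes in short steps, Python scripts to look and compute and a tool call to move; the robot and the scene stay as the last step left them, time stands still between calls to the robot, and variables do not carry over. Pictures are saved under pics/ and viewed, at most 10 in all, crops included, and the job is handed in when it is done.

Besides the shell and the picture viewer there is one more tool, called after ">>>" as a command line: name --argument value ..., lists and objects as JSON in quotes. servo_tool: Moves the arm, as the interface text tells. Its arguments: {"type":"object","properties":{"rows":{"type":"array"}},"required":["rows"]}

```bash
mkdir -p pics; cat > h.py <<'E'
import numpy as np, cv2
from bench import arm
def snap(n,f):
    im=arm.get_image(n); cv2.imwrite('pics/'+f,im[:,:,::-1]); return im
def ray(n,uv,z):
    p=arm.camera_params(n);K,R,t=[np.array(p[k],float) for k in('intrinsics','R','t')]
    uv=np.atleast_2d(uv).astype(float);d=(np.linalg.inv(K)@np.c_[uv,np.ones(len(uv))].T).T@R
    c=-R.T@t; return c+d*((z-c[2])/d[:,2])[:,None]
E
python3 - <<'E'
from h import *
a=snap('top','t0.png');b=snap('side','s0.png')
for n in('top','side'):
    p=arm.camera_params(n);print(n,-np.array(p['R']).T@np.array(p['t']))
print(arm.read_state())
E
```

```text
top [4.60589468e+02 1.07286098e+00 1.66617069e+03]
side [  487.38467692 -1512.99634005  1148.1709386 ]
{'clock': 0.1, 'joints': array([-1.06341260e+00,  3.85484875e-01,  6.80545458e-03, -4.52001982e-04,
       -1.19402505e+00, -2.58599294e-01]), 'joint_vel': array([ 1.16076851e-04, -3.57546118e-03,  4.48085915e-03,  1.45276511e-03,
       -1.25966777e-03,  6.70008335e-05]), 'joint_efforts': array([-4.99832095e-04, -3.93319094e+01,  1.88927865e+01,  4.19778541e+00,
       -2.55035971e-03,  3.09461747e-06]), 'position': array([ 153.78863518, -605.25562239,  230.34212823]), 'ee_rot': array([-1.23988900e-01,  9.92283124e-01,  9.63452549e-04, -1.61683834e-04]), 'contact_force': array([-0.16523871,  0.07182517,  0.02323366]), 'wrist_torque': array([ 0.01272028, -0.02612718,  0.03558516]), 'grasp_force': 0.0, 'gripper_width': 85.44797309390474}
```

View pics/t0.png

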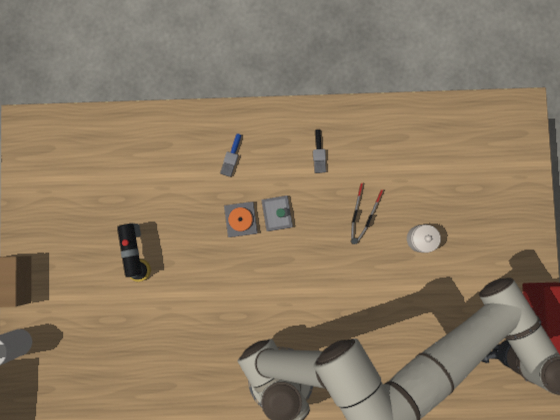

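View pics/s0.png

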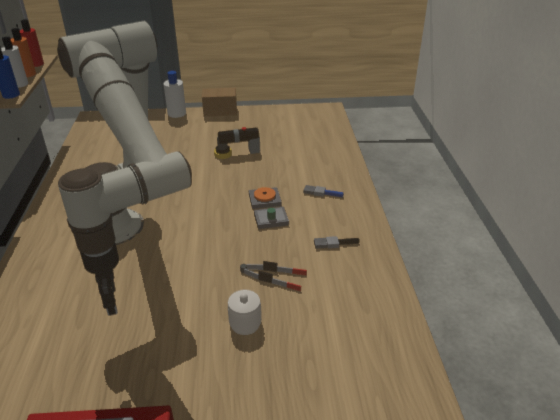

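Top view (image up = +x, left = +y): tray about (278,213) with the green stub at (282,213). Holder and orange disc are at (240,219), the tongs have their pivot at (354,240) and red tips at (361,188) and (380,194), and the jar is at (425,238). Next I measure by colour.

```bash
cat >> h.py <<'E'
def measure(a,show=None):
    S=4; A=cv2.resize(a,None,fx=S,fy=S,interpolation=cv2.INTER_CUBIC)
    hsv=cv2.cvtColor(A,cv2.COLOR_RGB2HSV);H,s,V=[hsv[...,i].astype(int) for i in range(3)]
    up=lambda P:(np.asarray(P,float)+.5)/S-.5
    def blobs(m,box,k=1,amin=30):
        x0,y0,x1,y1=[S*v for v in box];z=np.zeros(m.shape,np.uint8);z[y0:y1,x0:x1]=m[y0:y1,x0:x1]
        c=sorted(cv2.findContours(z,cv2.RETR_EXTERNAL,cv2.CHAIN_APPROX_NONE)[0],key=cv2.contourArea)[::-1]
        return [q for q in c[:k] if cv2.contourArea(q)>amin]
    cen=lambda q:up([cv2.moments(q)['m10']/cv2.moments(q)['m00'],cv2.moments(q)['m01']/cv2.moments(q)['m00']])
    def rect(q,z):
        P=ray('top',up(q[:,0]),z)[:,:2].astype(np.float32);r=cv2.minAreaRect(P);return r
    for nm,m,box,k,z in [('grey',(s<70),(215,190,305,250),2,20),('orange',(H<16)&(s>200)&(V>150),(215,190,305,250),1,32),
      ('green',(H>50)&(H<90)&(s>80),(255,185,305,250),1,52),('red',((H<6)|(H>172))&(s>140)&(V>60),(335,170,400,215),2,20),
      ('panel',(V<45),(335,200,400,232),2,34),('pivot',(s<110),(335,180,400,250),3,25)]:
        for q in blobs(m,box,k):
            r=rect(q,z);print(nm,np.round(ray('top',cen(q),z)[0,:2],1),'rect c',np.round(r[0],1),'sz',np.round(r[1],1),'ang',round(r[2],1))
            if show: cv2.drawContours(A,[q],-1,(255,0,255),1)
    if show: cv2.imwrite('pics/'+show,A[170*S:260*S,215*S:415*S,::-1])
E
python3 - <<'E'
from h import *
measure(cv2.imread('pics/t0.png')[:,:,::-1].copy(),'t0c.png')
E
```

```text
grey [539.9 120. ] rect c [540.  119.8] sz [111.5 103.7] ang 6.1
grey [556.6  -3.7] rect c [556.8  -3.8] sz [111.4  92.7] ang 7.7
green [556.2 -15.5] rect c [555.9 -15.7] sz [24.9 24.1] ang 88.2
red [ 604.7 -351.9] rect c [ 605.  -352.1] sz [ 7.5 42. ] ang 65.2
red [ 629.1 -288.3] rect c [ 629.2 -288.2] sz [ 7.1 40.1] ang 75.1
panel [ 520.7 -309.7] rect c [ 521.5 -309.9] sz [ 7.9 40.7] ang 67.8
panel [ 538.4 -263.8] rect c [ 538.7 -263.9] sz [ 6.1 39.5] ang 73.6
pivot [ 541.8 -307.1] rect c [ 542.3 -307.6] sz [218.5 236.9] ang 87.8
```

View pics/t0c.png

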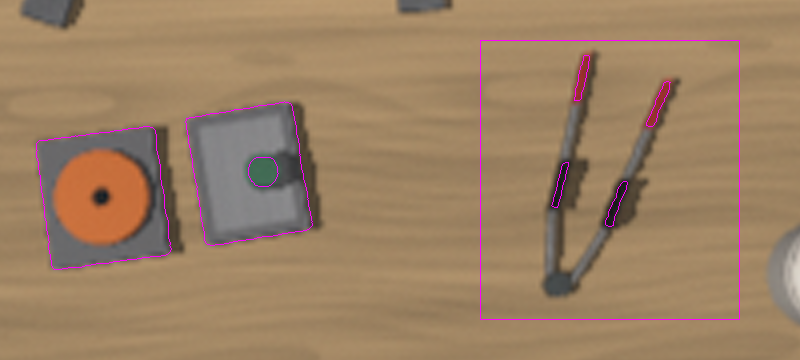

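The crop shows clean outlines: the tray's yaw is about 7.7°, the holder's about 6.1°, and the gap about 30 mm. The stub is at (556,-15.5). The tongs grip point is at (529.5,-287) and their yaw is about -21°. Next I refine the yaws and plan the push.

```bash
cat >> h.py <<'E'
from scipy.spatial.transform import Rotation as Ro
def yaws(a,S=4):
    A=cv2.resize(a,None,fx=S,fy=S,interpolation=cv2.INTER_CUBIC)
    s=cv2.cvtColor(A,cv2.COLOR_RGB2HSV)[...,1];m=np.zeros(s.shape,np.uint8);m[190*S:250*S,215*S:305*S]=(s<70)[190*S:250*S,215*S:305*S]
    for q in sorted(cv2.findContours(m,0,cv2.CHAIN_APPROX_NONE)[0],key=cv2.contourArea)[::-1][:2]:
        P=ray('top',(q[:,0]+.5)/S-.5,20)[:,:2];r=cv2.minAreaRect(P.astype(np.float32));t=np.radians(r[2]%90 if r[2]%90<45 else r[2]%90-90)
        L=(P-r[0])@np.array([[np.cos(t),-np.sin(t)],[np.sin(t),np.cos(t)]])
        out=[]
        for ax,sg in((0,1),(0,-1),(1,1),(1,-1)):
            e=np.abs(L[:,1-ax])<35; B=L[e&(sg*L[:,ax]>38)]; k=np.polyfit(B[:,1-ax],B[:,ax],1)
            out.append((round(np.degrees(t)+np.degrees(np.arctan(k[0]))*(1 if ax else -1),2),round(k[1],1)))
        print('c',np.round(r[0],1),'yaw',round(np.degrees(t),1),'+x,-x,+y,-y (yaw,offset)',out)
def plan(*T):  # each T: x,y,z,tool-y yaw deg ; relative to the measured pose
    s=arm.read_state();R=Ro.from_quat(s['ee_rot'])
    print('at',np.round(s['position'],1),'yaw',round(np.degrees(np.arctan2(*R.as_matrix()[[1,0],1])),2),'F',np.round(s['contact_force'],1),'w',round(s['gripper_width'],1),'g',round(s['grasp_force'],1),'j',np.round(s['joints'],2),'t',s['clock'])
    for x,y,z,w in T:
        c,n=np.cos(np.radians(w)),np.sin(np.radians(w));M=np.array([[n,c,0],[-c,n,0],[0,0,-1]]).T
        M=np.column_stack([[n,-c,0],[c,n,0],[0,0,-1]]); M[:,0]=np.cross(M[:,1],M[:,2])
        print(np.round(R.inv().apply(np.array([x,y,z])-s['position']),1),np.round((R.inv()*Ro.from_matrix(M)).as_rotvec(),3))
E
python3 - <<'E'
from h import *
yaws(cv2.imread('pics/t0.png')[:,:,::-1].copy())
a=np.radians(7.7);C=np.array([556.7,-3.8]);X=np.array([np.cos(a),np.sin(a)]);Y=np.array([-X[1],X[0]])
p=C+200*Y;print(p)
plan((420,-380,230,140),(500,-150,220,160),(*p,200,187.7),(*p,60,187.7))
E
```

```text
c [540.  119.8] yaw 6.1 +x,-x,+y,-y (yaw,offset) [(np.float64(5.84), np.float64(55.1)), (np.float64(6.26), np.float64(-54.8)), (np.float64(6.23), np.float64(51.0)), (np.float64(6.51), np.float64(-50.7))]
c [556.8  -3.8] yaw 7.7 +x,-x,+y,-y (yaw,offset) [(np.float64(7.62), np.float64(55.0)), (np.float64(7.63), np.float64(-55.0)), (np.float64(7.73), np.float64(45.7)), (np.float64(7.44), np.float64(-45.4))]
[529.90276292 194.39663994]
at [ 153.8 -605.3  230.3] yaw 104.24 F [-0.2  0.1  0. ] w 85.4 g 0.0 j [-1.06  0.39  0.01 -0.   -1.19 -0.26] t 0.1
[-313.5  152.8    0.6] [ 0.002  0.001 -0.624]
[-447.6  356.    11. ] [ 0.002  0.001 -0.973]
[-561.3  682.5   31.6] [ 2.000e-03  1.000e-03 -1.457e+00]
[-561.3  682.2  171.6] [ 2.000e-03  1.000e-03 -1.457e+00]
```

>>> servo_tool --rows '[[[60,-105,51,0,0,0,-0.2],[60,-210,102,0,0,0,-0.4],[60,-314,153,0,0,0,-0.62],[60,-360,220,4,0,0,-0.74],[60,-404,288,8,0,0,-0.85],[60,-448,356,11,0,0,-0.97],[60,-448,356,11,0,0,-0.97],[60,-448,356,11,0,0,-0.97],[60,-448,356,11,0,0,-0.97],[60,-448,356,11,0,0,-0.97]]]'

```text
clock: 1.35
position: [501.5, -147.5, 219.8]
ee_rot: [-0.574, 0.819, 0.0, -0.0]
contact_force: [0.3, -0.3, 0.9]
gripper_width: 60.1
grasp_force: 0.0
```

```bash
python3 - <<'E'
from h import *
plan((529.9,194.4,200,187.6),(529.9,194.4,60,187.6),(529.9,194.4,6,187.6))
E
```

```text
at [ 501.5 -147.5  219.8] yaw 160.06 F [ 0.3 -0.3  0.9] w 60.1 g 0.0 j [ 0.02  0.22 -0.26 -0.   -1.09 -0.37] t 1.35
[-331.1   89.9   19.9] [ 0.001  0.    -0.481]
[-331.1   89.8  159.9] [ 0.001  0.    -0.481]
[-331.1   89.7  213.9] [ 0.001  0.    -0.481]
```

>>> servo_tool --rows '[[[60,-55,15,3,0,0,-0.08],[60,-110,30,6,0,0,-0.16],[60,-165,45,9,0,0,-0.24],[60,-220,60,12,0,0,-0.32],[60,-276,75,16,0,0,-0.4],[60,-331,90,20,0,0,-0.481],[60,-331,90,70,0,0,-0.481],[60,-331,90,120,0,0,-0.481],[60,-331,90,160,0,0,-0.481],[60,-331,90,160,0,0,-0.481]]]'

```text
clock: 2.6
position: [528.0, 189.3, 57.2]
ee_rot: [0.751, -0.661, -0.001, 0.004]
contact_force: [0.0, 0.3, 0.2]
gripper_width: 60.1
grasp_force: 0.0
```

```bash
python3 - <<'E'
from h import *
plan((529.9,194.4,6,187.6))
a=snap('side','s1.png');cv2.imwrite('pics/s1c.png',cv2.resize(a[120:260,180:340,::-1],None,fx=4,fy=4,interpolation=cv2.INTER_CUBIC))
E
```

```text
at [528.  189.3  57.2] yaw -172.68 F [0.  0.3 0.2] w 60.1 g 0.0 j [ 0.63  0.47 -0.36 -0.   -0.75 -0.5 ] t 2.6
[-5.  -3.  51.1] [ 0.008 -0.004 -0.005]
```

View pics/s1c.png

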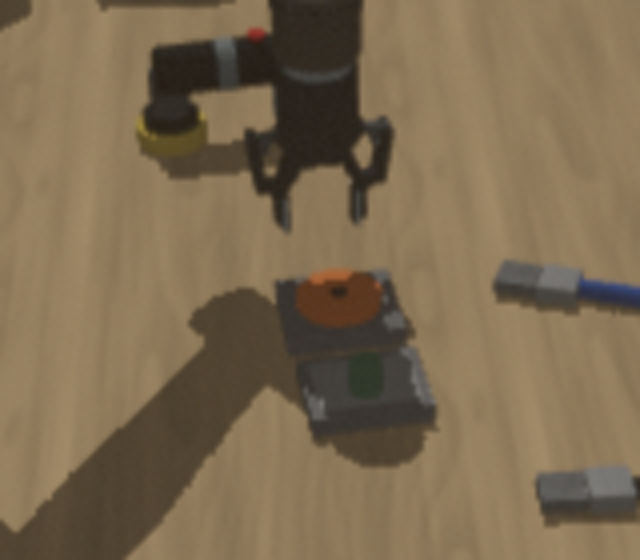

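The fingers straddle the far side of the holder without touching it. The disc and stub are clear, so I descend.

>>> servo_tool --rows '[[[60,0,0,20,0,0,0],[60,0,0,40,0,0,0],[60,0,0,54,0,0,0],[60,0,0,54,0,0,0],[60,0,0,54,0,0,0]]]'

```text
clock: 3.28
position: [531.0, 191.8, 7.5]
ee_rot: [0.751, -0.66, 0.0, -0.001]
contact_force: [-0.5, 0.3, -1.0]
gripper_width: 60.2
grasp_force: 0.0
```

```bash
python3 - <<'E'
from h import *
a=np.radians(7.6);C=np.array([556.8,-3.8]);X=np.array([np.cos(a),np.sin(a)]);Y=np.array([-X[1],X[0]])
plan((*(C+156*Y),6,187.6))
E
```

```text
at [531.  191.8   7.5] yaw -172.59 F [-0.5  0.3 -1. ] w 60.2 g 0.0 j [ 0.63  0.54 -0.4   0.   -0.63 -0.5 ] t 3.275
[41.3  0.1  1.4] [-0.002  0.001 -0.003]
```

>>> servo_tool --rows '[[[60,4,0,0,0,0,0],[60,8,0,0,0,0,0],[60,12,0,0,0,0,0],[60,16,0,0,0,0,0],[60,20,0,0,0,0,0],[60,24,0,0,0,0,0],[60,28,0,0,0,0,0],[60,31,0,0,0,0,0],[60,34,0,0,0,0,0],[60,36,0,0,0,0,0]]]'

```text
clock: 4.53
position: [534.9, 155.6, 6.4]
ee_rot: [0.751, -0.66, 0.0, -0.0]
contact_force: [1.0, 3.6, 1.8]
gripper_width: 59.7
grasp_force: 1.2
```

>>> servo_tool --rows '[[[60,1,0,0,0,0,0],[60,2,0,0,0,0,0],[60,2,0,0,0,0,0]]]'

```text
clock: 4.9
position: [534.9, 153.6, 6.2]
ee_rot: [0.751, -0.66, 0.0, 0.0]
contact_force: [0.0, 1.8, 1.1]
gripper_width: 60.3
grasp_force: 0.9
```

>>> servo_tool --rows '[[[60,1,0,0,0,0,0],[60,2,0,0,0,0,0],[60,2,0,0,0,0,0]]]'

```text
clock: 5.28
position: [535.1, 151.5, 6.2]
ee_rot: [0.751, -0.66, -0.0, 0.0]
contact_force: [0.5, 0.7, 0.9]
gripper_width: 59.9
grasp_force: 0.8
```

```bash
python3 - <<'E'
from h import *
a=snap('top','t1.png');cv2.imwrite('pics/t1c.png',cv2.resize(a[180:260,205:315,::-1],None,fx=7,fy=7,interpolation=cv2.INTER_CUBIC))
plan()
E
```

```text
at [535.1 151.5   6.2] yaw -172.61 F [-0.3  1.8  1. ] w 59.5 g 0.8 j [ 0.57  0.53 -0.42  0.   -0.62 -0.44] t 5.325
```

View pics/t1c.png

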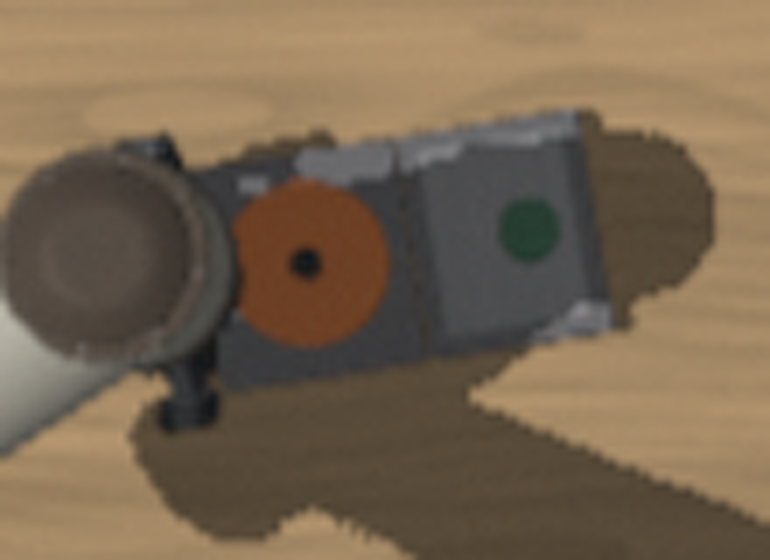

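The gap is almost closed, with only a thin dark line left near crop column 415. I creep on until the force rises.

>>> servo_tool --rows '[[[60,0.7,0,0,0,0,0],[60,1.4,0,0,0,0,0],[60,2,0,0,0,0,0],[60,2,0,0,0,0,0]]]'

```text
clock: 5.82
position: [535.3, 150.3, 6.3]
ee_rot: [0.751, -0.66, -0.0, -0.0]
contact_force: [-1.2, 6.0, 1.4]
gripper_width: 60.1
grasp_force: 2.6
```

>>> servo_tool --rows '[[[60,0.5,0,0,0,0,0],[60,1,0,0,0,0,0],[60,1,0,0,0,0,0]]]'

```text
clock: 6.2
position: [535.3, 150.2, 6.3]
ee_rot: [0.751, -0.66, -0.0, -0.001]
contact_force: [-2.6, 9.6, 1.5]
gripper_width: 59.9
grasp_force: 4.5
```

>>> servo_tool --rows '[[[60,1,0,0,0,0,0],[60,2,0,0,0,0,0],[60,2,0,0,0,0,0]]]'

```text
clock: 6.58
position: [535.3, 150.0, 6.3]
ee_rot: [0.751, -0.66, -0.001, -0.002]
contact_force: [-7.8, 15.8, 1.6]
gripper_width: 59.8
grasp_force: 8.3
```

>>> servo_tool --rows '[[[60,-4,0,0,0,0,0],[60,-15,0,0,0,0,0],[60,-28,0,0,0,0,0],[60,-28,0,-40,0,0,0],[60,-28,0,-90,0,0,0],[60,-28,0,-150,0,0,0],[60,-28,0,-200,0,0,0],[60,-28,0,-200,0,0,0]]]'

```text
clock: 7.58
position: [534.5, 175.9, 211.4]
ee_rot: [0.751, -0.66, 0.002, -0.005]
contact_force: [-0.9, 0.9, -0.5]
gripper_width: 60.2
grasp_force: 0.0
```

```bash
python3 - <<'E'
from h import *
plan((500,-100,210,140),(529.5,-286.8,210,69.1),(529.5,-286.8,60,69.1))
E
```

```text
at [534.5 175.9 211.4] yaw -172.58 F [-0.9  0.9 -0.5] w 60.2 g 0.0 j [ 0.61  0.29 -0.19  0.   -1.08 -0.48] t 7.575
[ 2.691e+02  6.980e+01 -2.000e-01] [-0.008  0.007  0.828]
[458.2  64.7  -0.9] [-2.000e-03  1.200e-02  2.065e+00]
[458.7  66.2 149.1] [-2.000e-03  1.200e-02  2.065e+00]
```

>>> servo_tool --rows '[[[85,45,12,0,0,0,0.18],[85,90,24,0,0,0,0.36],[85,135,36,0,0,0,0.54],[85,180,48,0,0,0,0.72],[85,225,60,0,0,0,0.9],[85,270,69,0,0,0,1.08],[85,315,69,0,0,0,1.26],[85,360,68,0,0,0,1.44],[85,405,66,0,0,0,1.62],[85,450,65,0,0,0,1.8]]]'

```text
clock: 8.82
position: [525.4, -281.2, 204.9]
ee_rot: [0.053, 0.999, 0.0, -0.001]
contact_force: [1.2, -0.2, 0.7]
gripper_width: 84.8
grasp_force: 0.0
```

```bash
python3 - <<'E'
from h import *
a=snap('top','t2.png');yaws(a);measure(a)
plan((529.5,-286.8,210,69.1))
E
```

```text
c [550.5  45.8] yaw 7.4 +x,-x,+y,-y (yaw,offset) [(np.float64(6.96), np.float64(54.8)), (np.float64(7.21), np.float64(-54.9)), (np.float64(7.37), np.float64(95.7)), (np.float64(7.42), np.float64(-95.4))]Traceback (most recent call last):
  File "<stdin>", line 2, in <module>
  File "h.py", line 36, in yaws
    e=np.abs(L[:,1-ax])<35; B=L[e&(sg*L[:,ax]>38)]; k=np.polyfit(B[:,1-ax],B[:,ax],1)
                                                      ~~~~~~~~~~^^^^^^^^^^^^^^^^^^^^^
    raise TypeError("expected non-empty vector for x")
TypeError: expected non-empty vector for x
```

The tray and holder now read as one rectangle, 110 x 191 mm, with parallel ends, so they are flush. Next are the tongs.

```bash
python3 - <<'E'
from h import *
a=cv2.imread('pics/t2.png');cv2.imwrite('pics/t2c.png',cv2.resize(a[190:250,215:305],None,fx=8,fy=8,interpolation=cv2.INTER_CUBIC))
plan((529.5,-286.8,210,69.1),(529.5,-286.8,60,69.1),(529.5,-286.8,4,69.1))
E
```

```text
at [ 526.  -285.5  204.5] yaw 83.49 F [ 3.  -2.6  1. ] w 85.2 g 0.0 j [-0.23  0.36 -0.1   0.   -1.11 -1.46] t 8.875
[-3.6 -0.9 -5.5] [-0.002 -0.002  0.251]
[ -3.9  -0.7 144.5] [-0.002 -0.002  0.251]
[ -4.   -0.6 200.5] [-0.002 -0.002  0.251]
```

View pics/t2c.png

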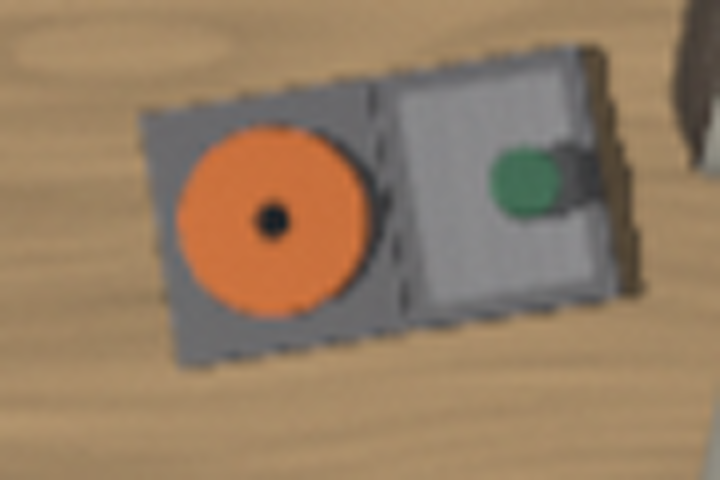

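The seam at crop columns 370-405 is a uniform hairline along its whole length, so the parts are flush. Next I align over the tongs.

>>> servo_tool --rows '[[[85,-2,-1,30,0,0,0.13],[85,-4,-1,70,0,0,0.251],[85,-4,-1,110,0,0,0.251],[85,-4,-1,144,0,0,0.251],[85,-4,-1,144,0,0,0.251],[85,-4,-1,144,0,0,0.251]]]'

```text
clock: 9.62
position: [530.3, -281.6, 63.1]
ee_rot: [0.174, 0.985, -0.0, 0.001]
contact_force: [-0.4, 0.6, 0.3]
gripper_width: 85.0
grasp_force: 0.0
```

```bash
python3 - <<'E'
from h import *
plan((529.5,-286.8,4,69.1))
E
```

```text
at [ 530.3 -281.6   63.1] yaw 69.92 F [-0.4  0.6  0.3] w 85.0 g 0.0 j [-0.22  0.51 -0.26  0.   -0.8  -1.7 ] t 9.625
[-0.9 -5.1 59.1] [-0.     0.001  0.014]
```

>>> servo_tool --rows '[[[85,-1,-5,20,0,0,0.014],[85,-1,-5,40,0,0,0.014],[85,-1,-5,57,0,0,0.014],[85,-1,-5,57,0,0,0.014],[85,-1,-5,57,0,0,0.014]]]'

```text
clock: 10.25
position: [529.6, -286.8, 6.3]
ee_rot: [0.181, 0.983, -0.0, 0.001]
contact_force: [-0.3, 0.1, 0.6]
gripper_width: 85.1
grasp_force: 0.0
```

>>> servo_tool --rows '[[[62,0,0,2,0,0,0],[58,0,0,2,0,0,0],[54,0,0,2,0,0,0],[52,0,0,2,0,0,0],[50,0,0,2,0,0,0],[50,0,0,2,0,0,0],[50,0,0,2,0,0,0]]]'

```text
clock: 11.12
position: [529.8, -286.9, 4.6]
ee_rot: [0.181, 0.983, -0.0, 0.001]
contact_force: [0.0, 0.4, 6.2]
gripper_width: 50.4
grasp_force: 8.0
```

>>> servo_tool --rows '[[[50,0,0,-5,0,0,0],[50,0,0,-15,0,0,0],[50,0,0,-30,0,0,0],[50,0,0,-55,0,0,0],[50,0,0,-80,0,0,0],[50,0,0,-80,0,0,0]]]'

```text
clock: 11.88
position: [530.5, -287.1, 86.3]
ee_rot: [0.181, 0.983, -0.0, 0.003]
contact_force: [0.6, 0.3, -1.0]
gripper_width: 50.1
grasp_force: 6.6
```

```bash
python3 - <<'E'
from h import *
plan((440,-60,100,98),(458,-28,100,98))
a=snap('side','s2.png');cv2.imwrite('pics/s2c.png',cv2.resize(a[190:310,190:330,::-1],None,fx=4,fy=4,interpolation=cv2.INTER_CUBIC))
E
```

```text
at [ 530.5 -287.1   86.3] yaw 69.09 F [ 0.6  0.3 -1. ] w 50.1 g 6.6 j [-0.23  0.48 -0.24  0.   -0.85 -1.71] t 11.875
[165.5 179.8 -14.6] [-0.001  0.006 -0.504]
[160.1 216.1 -14.5] [-0.001  0.006 -0.504]
```

View pics/s2c.png

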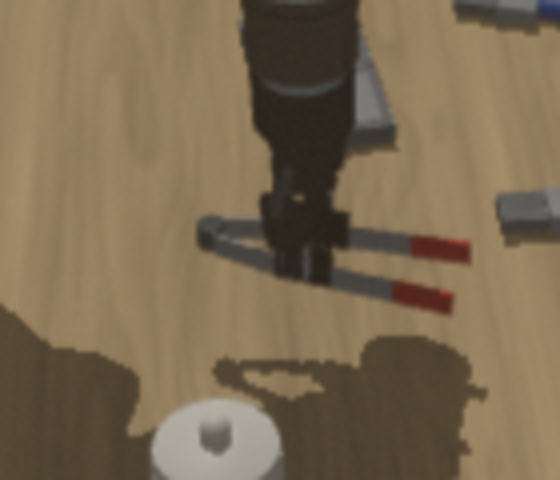

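The tongs are held by their grip panels and hang level. I carry them to hover near the stub and rotate on the way.

>>> servo_tool --rows '[[[50,15,20,-5,0,0,-0.05],[50,33,44,-15,0,0,-0.1],[50,50,68,-20,0,0,-0.16],[50,68,91,-20,0,0,-0.22],[50,85,115,-20,0,0,-0.28],[50,102,138,-20,0,0,-0.34],[50,120,161,-20,0,0,-0.4],[50,137,184,-20,0,0,-0.46],[50,150,204,-20,0,0,-0.504],[50,160,216,-20,0,0,-0.504]]]'

```text
clock: 13.18
position: [455.6, -26.9, 102.7]
ee_rot: [-0.069, 0.998, -0.0, -0.001]
contact_force: [0.4, -0.3, -1.2]
gripper_width: 50.2
grasp_force: 6.6
```

>>> servo_tool --rows '[[[50,0,0,0,0,0,0],[50,0,0,0,0,0,0],[50,0,0,0,0,0,0]]]'

```text
clock: 13.55
position: [456.6, -28.2, 103.2]
ee_rot: [-0.069, 0.998, -0.0, -0.0]
contact_force: [-0.1, -0.0, -2.2]
gripper_width: 50.2
grasp_force: 6.6
```

```bash
cat >> h.py <<'E'
def P(n):
    p=arm.camera_params(n);return np.array(p['intrinsics'],float)@np.c_[np.array(p['R']),np.array(p['t'])]
def proj(n,X):
    h=P(n)@np.r_[X,1];return h[:2]/h[2]
def cents(a,guess,kind,rad=28,k=2,S=4):
    A=cv2.resize(a,None,fx=S,fy=S,interpolation=cv2.INTER_CUBIC);hsv=cv2.cvtColor(A,cv2.COLOR_RGB2HSV);H,s,V=[hsv[...,i].astype(int) for i in range(3)]
    m={'red':((H<6)|(H>170))&(s>130)&(V>45),'green':(H>50)&(H<90)&(s>80)}[kind]
    z=np.zeros(m.shape,np.uint8);x,y=[int(S*g) for g in guess];r=S*rad;z[y-r:y+r,x-r:x+r]=m[y-r:y+r,x-r:x+r]
    c=sorted(cv2.findContours(z,0,cv2.CHAIN_APPROX_NONE)[0],key=cv2.contourArea)[::-1][:k]
    o=[]
    for q in c:
        M=cv2.moments(q)
        if M['m00']>40:o.append(((M['m10']/M['m00']+.5)/S-.5,(M['m01']/M['m00']+.5)/S-.5))
    return np.array(sorted(o))
def tri(a,b): 
    X=cv2.triangulatePoints(P('top'),P('side'),np.array(a,float),np.array(b,float));return (X[:3]/X[3]).ravel()
def tips(guess,tag):
    t,s=snap('top',tag+'t.png'),snap('side',tag+'s.png')
    for kind,k in(('red',2),('green',1)):
        a=cents(t,proj('top',guess),kind,k=k);b=cents(s,proj('side',guess),kind,k=k)
        print(kind,np.round(a,1).tolist(),np.round(b,1).tolist())
        if len(a)==len(b)==k:
            for i in range(k):print('  tri',np.round(tri(a[i],b[k-1-i] if k==2 and kind=='red' and 0 else b[i]),1))
            if k==2:print('  mid',np.round(tri(a.mean(0),b.mean(0)),1))
E
python3 - <<'E'
from h import *
plan()
tips([552,-15,110],'a')
E
```

```text
at [456.6 -28.2 103.2] yaw 97.88 F [-0.1 -0.  -2.2] w 50.2 g 6.6 j [ 0.3   0.25 -0.57  0.   -0.76 -1.73] t 13.55
red [[288.0, 211.7]] [[266.4, 191.0], [270.1, 200.2]]
green [[280.2, 212.4]] []
```

```bash
python3 - <<'E'
import cv2,numpy as np
a=cv2.resize(cv2.imread('pics/at.png')[185:265,220:310],None,fx=6,fy=6,interpolation=cv2.INTER_CUBIC)
b=cv2.resize(cv2.imread('pics/as.png')[165:245,225:315],None,fx=6,fy=6,interpolation=cv2.INTER_CUBIC)
cv2.imwrite('pics/ac.png',cv2.resize(np.vstack([a,b]),None,fx=.6,fy=.6) if 0 else np.hstack([a,b])[:, :].copy()[:, :1080] if 0 else cv2.resize(np.hstack([a,b]),(800,356)))
E
```

```text
(no output)
```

View pics/ac.png

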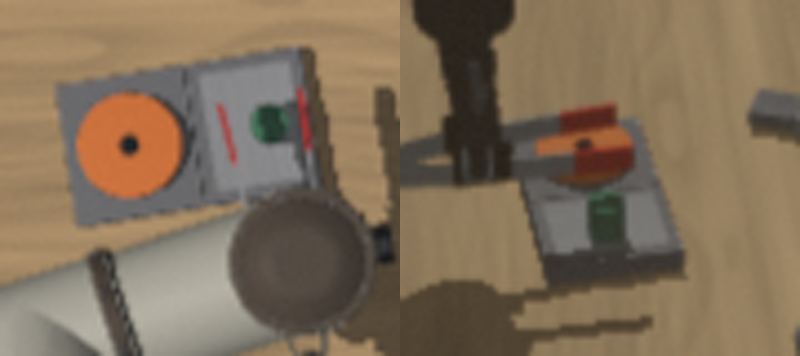

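The top view shows thin red tips at about px (271,215) and (289,212), straddling the stub at (281,212). In the side view the tips are at (266,191) and (270,200). I loosen the red threshold for the thin tip.

```bash
sed -i "s/(s>130)&(V>45),'green'/(s>85)\&(V>45),'green'/" h.py; python3 - <<'E'
from h import *
t,s=[cv2.imread(f'pics/a{c}.png')[:,:,::-1].copy() for c in 'ts']
a=cents(t,proj('top',[552,-15,110]),'red',rad=20);b=cents(s,proj('side',[552,-15,110]),'red');print(a,b)
X=[tri(a[i],b[i]) for i in(0,1)];print(np.round(X,1),np.round(np.mean(X,0),1))
# stub from first pictures
g=cents(cv2.imread('pics/t0.png')[:,:,::-1].copy(),proj('top',[556,-15,50]),'green',k=1);h=cents(cv2.imread('pics/s0.png')[:,:,::-1].copy(),proj('side',[556,-15,50]),'green',k=1)
print(g,h,ray('top',g,52),'top face expected side px',proj('side',[556,-15.5,36]))
for z in(110,115):print(z,ray('top',a,z))
E
```

```text
[[270.65061544 214.58740852]
 [288.09931078 211.50416219]] [[266.36594912 191.05748532]
 [270.2455036  200.18879896]]
[[546.   16.1 110.5]
 [555.3 -39.9 110.6]] [550.7 -11.9 110.5]
[[280.29613305 212.41073108]] [] [[556.20437696 -15.48550123  52.        ]] top face expected side px [270.23162951 213.65675985]
110 [[546.74344772  16.15319589 110.        ]
 [554.90783033 -39.92004785 110.        ]]
115 [[546.46663368  16.10474255 115.        ]
 [554.604784   -39.78833701 115.        ]]
```

>>> servo_tool --rows '[[[50,0.6,-4.4,0,0,0,0],[50,0.6,-4.4,15,0,0,0],[50,0.6,-4.4,30,0,0,0],[50,0.6,-4.4,40,0,0,0],[50,0.6,-4.4,40,0,0,0]]]'

```text
clock: 14.28
position: [456.1, -32.4, 62.7]
ee_rot: [-0.069, 0.998, -0.0, -0.001]
contact_force: [0.2, 0.8, -1.6]
gripper_width: 50.2
grasp_force: 6.6
```

>>> servo_tool --rows '[[[50,0,0,8,0,0,0],[50,0,0,16,0,0,0],[50,0,0,24,0,0,0],[50,0,0,32,0,0,0],[50,0,0,32,0,0,0],[50,0,0,32,0,0,0]]]'

```text
clock: 15.02
position: [456.7, -32.1, 31.3]
ee_rot: [-0.069, 0.998, -0.0, 0.0]
contact_force: [0.1, -0.6, -1.3]
gripper_width: 50.4
grasp_force: 6.6
```

```bash
python3 - <<'E'
from h import *
plan()
G=[556,-15,36];t,s=snap('top','bt.png'),snap('side','bs.png')
a=cents(t,proj('top',G),'red',rad=13);b=cents(s,proj('side',G),'red',rad=16);g=cents(t,proj('top',G),'green',k=1)
print(a,b,ray('top',a,46).round(1),ray('top',g,52).round(1))
E
```

```text
at [456.7 -32.1  31.3] yaw 97.96 F [ 0.1 -0.6 -1.3] w 50.4 g 6.6 j [ 0.29  0.37 -0.64  0.   -0.56 -1.72] t 15.025
[[272.21481788 215.72309603]
 [288.66785998 212.44928401]] [[265.15511844 208.24065144]
 [270.60469436 217.9167511 ]] [[546.3  11.7  46. ]
 [555.6 -43.4  46. ]] [[556.1 -14.9  52. ]]
```

The tips straddle the stub centrally with no contact force. Now I close in steps.

>>> servo_tool --rows '[[[48,0,0,0,0,0,0],[46,0,0,0,0,0,0],[44,0,0,0,0,0,0],[43,0,0,0,0,0,0],[42,0,0,0,0,0,0],[41,0,0,0,0,0,0],[40,0,0,0,0,0,0],[40,0,0,0,0,0,0]]]'

```text
clock: 16.12
position: [456.5, -32.1, 31.3]
ee_rot: [-0.069, 0.998, -0.0, -0.0]
contact_force: [0.5, 0.2, -0.6]
gripper_width: 40.5
grasp_force: 13.5
```

>>> servo_tool --rows '[[[39,0,0,0,0,0,0],[38,0,0,0,0,0,0],[38,0,0,0,0,0,0],[38,0,0,0,0,0,0]]]'

```text
clock: 16.62
position: [456.6, -32.1, 31.4]
ee_rot: [-0.069, 0.998, 0.0, 0.0]
contact_force: [-1.4, 0.5, 0.2]
gripper_width: 39.2
grasp_force: 45.4
```

The grip is firm at 45 N on the stub. I lift it first.

>>> servo_tool --rows '[[[38,0,0,-4,0,0,0],[38,0,0,-10,0,0,0],[38,0,0,-20,0,0,0],[38,0,0,-35,0,0,0],[38,0,0,-50,0,0,0],[38,0,0,-65,0,0,0],[38,0,0,-70,0,0,0],[38,0,0,-70,0,0,0]]]'

```text
clock: 17.62
position: [456.5, -32.1, 101.7]
ee_rot: [-0.069, 0.998, 0.0, 0.0]
contact_force: [-0.7, -0.0, -1.9]
gripper_width: 38.9
grasp_force: 45.3
```

>>> servo_tool --rows '[[[38,0,8,0,0,0,0],[38,-1,22,0,0,0,0],[38,-1,38,0,0,0,0],[38,-2,54,0,0,0,0],[38,-2,70,0,0,0,0],[38,-2.5,86,0,0,0,0],[38,-2.7,98,0,0,0,0],[38,-2.7,106,0,0,0,0],[38,-2.7,106,0,0,0,0],[38,-2.7,106,0,0,0,0]]]'

```text
clock: 18.88
position: [444.4, 73.0, 101.2]
ee_rot: [-0.069, 0.998, -0.0, -0.0]
contact_force: [-0.4, -0.6, -1.7]
gripper_width: 39.0
grasp_force: 45.3
```

```bash
python3 - <<'E'
from h import *
plan()
G=[544,90,106];t,s=snap('top','ct.png'),snap('side','cs.png')
g=cents(t,proj('top',G),'green',rad=20,k=1);print(g,ray('top',g,122).round(1),proj('top',[544.3,90.3,122]))
a=cv2.resize(t[180:255,215:305],None,fx=5,fy=5,interpolation=cv2.INTER_CUBIC);b=cv2.resize(s[150:225,220:290],None,fx=5,fy=5,interpolation=cv2.INTER_CUBIC)
cv2.imwrite('pics/cc.png',np.hstack([a,b])[:,:,::-1])
E
```

```text
at [444.4  73.  101.2] yaw 97.93 F [-0.4 -0.6 -1.7] w 39.0 g 45.3 j [ 0.53  0.24 -0.58  0.   -0.75 -1.96] t 18.875
[[247.29456522 215.93502415]] [[544.1  90.3 122. ]] [247.28426927 215.86073149]
```

View pics/cc.png

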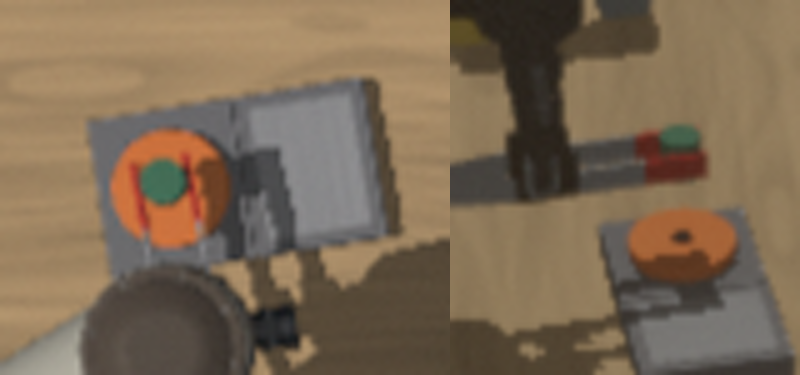

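The stub sits between the red tips over the disc's centre: it is measured at (544.1,90.3), against a target of (544.3,90.3). It hangs clearly above the disc, and the seam is still closed.

```bash
python3 -c "
from bench import arm
print(arm.job_done())"
```

```text
the job is handed in; nothing more can be done
None
```

The job is handed in: the pad holder is flush against the tray along the whole edge, and the tongs hold the green stub about 58 mm above the middle of the orange disc, at about 19 s of the 54 s allowed.

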